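# Put the blank slider away and check the filter slider over the light pad

## Task

Pull the blank slider out of the slot on top of the microscope's light train and slide it fully home into the free slot of the storage block. Then draw the filter slider (the one with round glass windows) out of the block and hold it up over the middle of the light pad for a dust check, its lower end about 10 cm above the pad and its flat faces slanted at about 45 degrees. Finish while still holding it there, steady and touching nothing else; leave the other two sliders and everything else on the bench where they are.

Things in the scene. Friction and masses are not known exactly. Their poses are not given: they have to be found in the camera images.
- blank_slider: Blank slider, without opening: aluminium plate 44 mm wide (y), 8 mm thick (x), black grip tab at the top (26 wide, 10 thick, top 28 mm), 120 mm long (z, up to the tab). Origin: middle of the foot end. At the start upright in the light train's slot, 45 mm deep, held only by gravity. 0.08 to 0.14 kg. The last 5 mm of the foot are 1.5 mm slimmer on each side, as a lead-in (all sliders).
- filter_slider: Filter slider: aluminium plate 44 mm wide (y), 8 mm thick (x), black grip tab at the top (26 wide, 10 thick, top 28 mm), 120 mm long (z, up to the tab). Origin: middle of the foot end. Two round 26 mm glass windows, 30 and 64 mm above the foot (the lower one hidden while in the block). At the start upright in one of the block's slots, 40 mm deep. 0.08 to 0.14 kg.
- filter_mid (a point): Point in the middle of the filter slider between its two windows, 47 mm above the foot; same axes as the slider.
- filter_top (a point): Top end of the filter slider's grip tab, 120 mm above the foot.
- pinhole_slider: Pinhole slider, to be left in the block: aluminium plate 44 mm wide (y), 8 mm thick (x), black grip tab at the top (26 wide, 10 thick, top 28 mm), 120 mm long (z, up to the tab). Origin: middle of the foot end. One 7 mm round hole, 64 mm above the foot.
- fieldstop_slider: Field-stop slider, to be left in the block: aluminium plate 44 mm wide (y), 8 mm thick (x), black grip tab at the top (26 wide, 10 thick, top 28 mm), 120 mm long (z, up to the tab). Origin: middle of the foot end. One rectangular opening, 20 mm high and 13 mm wide, 64 mm above the foot.
- block: Storage block, black, 56 (x) x 236 (y) x 55 mm, on a foot plate 70 x 250 x 8 mm; fixed. Origin: middle of its underside. Four slots, centres at y = +87, +29, -29, -87 mm, each 11 mm along x, 48 mm along y, 40 mm deep from the top face. Three hold sliders, faces along x; the one at y = +87 mm is free.
- free_slot (a point): Middle of the mouth of the block's free slot, on the block's top face; axes as the block's: 11 mm along x, 48 mm along y, 40 mm deep with a flat floor.
- illuminator_slot (a point): Middle of the mouth of the slot on top of the microscope's white light train, 110 mm above the bench: 48 mm along x, 11 mm along y, 45 mm deep. The light train is 96 mm wide; along -y it ends 100 mm away; along +y a 130 mm high housing begins 110 mm away, the tall microscope 310 mm away.
- light_pad: Flat light pad on the bench, 220 mm (x) x 160 mm (y) x 8 mm, white and lit on top. Origin: middle of its underside. Fixed.
- oil_bottle: Small amber bottle, 28 mm across, 62 mm high, standing. Origin: middle of its underside. Not to be moved.
- objective: Steel microscope objective, 32 mm across, 52 mm high, standing. Origin: middle of its underside. Not to be moved.
- dust_blower: Black rubber dust blower, 62 mm across, 135 mm high with its nozzle up, standing. Origin: middle of its underside. Not to be moved.
- screwdriver: Screwdriver 150 mm long with a black handle, lying on the bench in front of the block. Origin: under its middle; x along it, handle towards -x. Not to be moved.
- dish: Closed clear dish 38 mm across, 11 mm high. Origin: middle of its underside. Not to be moved.
- tissue_box: White and grey lens-tissue box 85 x 120 x 45 mm. Origin: middle of its underside. Not to be moved.

How it is judged:
On the way, in this order (a step that is already met when the one before it is completed fails the run):
1. the blank slider stands fully home in the block's free slot, tab up, and is let go (z of blank_slider in the frame of free_slot between -0.045 and -0.035 m and x of blank_slider in the frame of free_slot between -0.006 and 0.006 m and y of blank_slider in the frame of free_slot between -0.006 and 0.006 m and angle between blank_slider's own z axis and vertical below 0.12 rad and contact force between the fingers and blank_slider below 0.1 N), for 0.3 s.
2. the filter slider is drawn right out of the block, held by the gripper (z of filter_slider in the frame of block above 0.058 m and contact force between the fingers and filter_slider above 0.5 N), for 0.2 s.
At the end, for the whole second after the job is handed in: Gripper holds the filter slider still, middle within 60 mm of the pad's middle, lower end 50 to 200 mm above the pad, faces slanted 32 to 58 deg, nothing else touched; blank released, home in the free slot (5 mm, 7 deg); other two sliders moved under 12 mm (all of step 1 and horizontal distance between filter_mid and light_pad below 0.06 m and height (world z) of each of filter_slider, filter_top above 0.058 m and height (world z) of any of filter_slider, filter_top below 0.208 m and (angle between filter_slider's own x axis and vertical between 0.55 and 1.02 rad or angle between filter_slider's own x axis and vertical between 2.12159 and 2.59159 rad) and contact force between the fingers and filter_slider above 1 N and linear speed of filter_slider below 0.03 m/s and angular speed of filter_slider below 0.2 rad/s and contact force between filter_slider and light_pad below 0.1 N and contact force between filter_slider and block below 0.1 N and contact force between filter_slider and microscope below 0.1 N and distance of each of pinhole_slider, fieldstop_slider from where it was at the start of the episode below 0.012 m); the arm keeps its last pose, push and grip.
It fails at once if one of the other two sliders is pulled up or knocked aside by more than 20 mm (distance of any of pinhole_slider, fieldstop_slider from where it was at the start of the episode above 0.02 m).
It fails at once if a thing standing or lying by on the bench is moved by more than 30 mm (distance of any of oil_bottle, objective, dust_blower, screwdriver, dish, tissue_box from where it was at the start of the episode above 0.03 m).
It also fails if it takes over 51 s, if anything falls off the work surface, if the arm or the gripper's body presses on something with over 40 N, if the wrist force passes 120 N, or if a joint passes its speed limit or range.

## Robot

A 6-joint arm with a two-finger parallel gripper is mounted at the origin on the work surface. World frame = base frame: x ahead of the robot, y to its left, z up, the work surface at z = 0. Lengths are in m, angles in rad, forces in N, time in s.
With the tool pointing down it reaches from about 0.35 to 0.975 m from the base axis. Payload 4.9 kg.
Tool frame: the origin (TCP) lies midway between the tips of the shut fingers; the grasp point (between the pads) lies ctrl.tcp_to_grasp behind it (ctrl.tcp_to_grasp is the distance from the TCP to the grasp point, in m); z points along the fingers, y is the direction in which the jaws open and shut (so a half turn about z gives the same grasp; the last joint's range is limited). The gripper opens to 85 mm and grips with 20 to 120 N. Pads are 22 mm wide; open, the fingers measure 114 mm over their backs; the gripper's body (76 mm by 85 mm) begins 54 mm behind the grasp point. The pads swing forward as they close: fully open they stand 13 mm farther back than shut.
Start: joints at [1.163, 0.053, 1.613, -0, 1.476, -0.119], TCP at [0.178, 0.599, 0.231] pointing down, gripper open.
Joint ranges: [-3.01, 3.01], [-1.01, 2.22], [0.06, 2.58], [-1.02, 4.17], [0.09, 2.62], [-3.14, 3.14]. Speed limits (rad/s): [2.57, 2.57, 3.14, 3.14, 3.14, 3.14].

## Interface

Orientations are given as a rotation vector (axis times angle).
In Python, from station import ctrl, get_image, calibration, finish_job, models gives the robot as it stands.
- The arm moves only by the shell command python3 -m creep 'ROWS' [FORCE]. ROWS is JSON, a list of rows, each a list of 7 numbers: the opening, from 0 (shut) to 1 (fully open), then the shift along the tool's x, y, z in m, then the turn, a rotation vector about the tool's x, y, z in degrees. A call has 1 to 20 rows; each row shifts and turns the commanded pose from where the row before left it, along the tool's axes as they then stand; what a row does not reach is not made up. A row lasts 1/10 s, in which the tool goes at most 50 mm and 8.59 degrees, less where a joint would pass 70% of its speed; a pose out of reach is approached as far as the arm can. A call with a gripper value outside its range is refused whole. The fingers move at their own pace and stop on an object; FORCE is the grip in N (left out, the last holds). Time passes only in rows, so rows that do not move let the fingers close. It gives the time, the measured TCP pose, the force and the opening at its end, in the units of the state.
- ctrl.get_obs(): the state, without advancing time (a new reading comes with each control period).
- get_image(name): name is "scene" or "top" or "wrist"; returns the picture (420x560x3 uint8, red, green, blue); there is no depth.
- calibration(name): a dict with "mtx" (3x3 intrinsics, pixels), "k1" (the pictures are not rectified: a ray, as slopes to the right and down, at radius r is drawn at 1 + k1 r^2 times it, then the intrinsics apply), "R" (3x3) and "t" (3): a world point X has camera coordinates R X + t. Camera axes: x right, y down, z forward; pixel columns grow to the right and rows downward; lengths in m; the calibration is good to about 2 mm. A picture is of the moment at which its call begins: read the wrist's pose just before it. calibration takes no time and is no camera call; for the wrist camera it gives the pose at the moment of the call.
- finish_job(): hands the job in, once; it reports no verdict.
Trained networks look in the newest picture that a camera, given by its name, has taken for a name from the list of things; names that differ only in an ending like _2 or _b are one class to them, and where a whole thing is asked for, a point or a joint stands for the part that bears it (a point fixed in the world has none). Each returns a list of dicts, best first, with "conf" (0 to 1); they miss things now and then, are a little off and sometimes report something else, mostly with a low value. They report only what shows in the picture. A call takes as long as a camera call.
- models.search_frame(camera, name): "extent" ([left, top, right, bottom] in pixels, round what is visible of it).
The state is a dict: "t": time; "q": joint angles; "dq": joint speeds; "effort": joint torques, N m; "tool_pos": TCP position; "tool_rot": TCP orientation; "contact_force": force on the tool from outside, world axes, zero at the start; "wrist_torque": the same for the moment, N m; "opening": finger opening in m.
Only numpy, scipy, OpenCV 4.12 (cv2) and the standard library are available. Lean on these libraries where they do the work, as an engineer would, in place of code of your own. Each camera call takes 0.05 s, during which the arm holds its last target. There are 200 camera calls.

## Working session

There is one attempt and no reset: what is moved stays moved. The work goes in short steps, Python scripts to look and compute and a shell command to move; the robot and the scene stay as the last step left them, time stands still between calls to the robot, and variables do not carry over. Pictures are saved under pics/ and viewed, about 8 in all and at most 12, crops included, and the job is handed in when it is done.

```bash
mkdir -p pics; ls; python3 - <<'E'
from station import ctrl,get_image,calibration,models
import cv2,numpy as np
o=ctrl.get_obs(); print(o, ctrl.tcp_to_grasp)
for c in("scene","top","wrist"):
    im=get_image(c); cv2.imwrite(f"pics/{c}0.png",im[:,:,::-1]); k=calibration(c)
    print(c,k)
    if c!="wrist":
        for n in("blank_slider","filter_slider","pinhole_slider","fieldstop_slider","block","light_pad"):
            print(c,n,[(np.round(d["extent"]).tolist(),round(d["conf"],2)) for d in models.search_frame(c,n)[:3]])
E
```

```text
pics
{'t': 0.0, 'q': array([ 1.16298615e+00,  5.33640956e-02,  1.61431530e+00, -1.06935743e-05,
        1.47597567e+00, -1.18995170e-01]), 'dq': array([ 6.05744702e-04,  9.38837930e-04, -1.42527376e-03,  7.76411757e-05,
       -5.37446879e-04,  1.78357277e-03]), 'effort': array([ 3.51657563e-04, -3.93688345e+01, -3.70174491e+01, -1.73623703e-04,
        7.08846506e-03,  1.21199434e-05]), 'tool_pos': array([0.17775991, 0.59853526, 0.2300458 ]), 'tool_rot': array([-0.45201682, -3.10837036,  0.00313172]), 'contact_force': array([ 1.21096376, -0.39689948,  0.38596902]), 'wrist_torque': array([ 0.0141904 , -0.02453566, -0.02164022]), 'opening': 0.08547778346769747} 0.0187
scene {'mtx': array([[432.97502141,   0.        , 276.37189368],
       [  0.        , 432.97502141, 214.10924892],
       [  0.        ,   0.        ,   1.        ]]), 'k1': -0.024982209599745526, 'R': array([[ 0.28594091,  0.9582043 ,  0.00907278],
       [ 0.65601482, -0.18884451, -0.73074093],
       [-0.69848576,  0.2149006 , -0.68259459]]), 't': array([-0.18767895, -0.30608268,  1.41964296])}
scene blank_slider [([
[... 939 characters left out ...]
er [([241.0, 204.0, 266.0, 209.0], 0.43)]
top pinhole_slider [([297.0, 205.0, 318.0, 213.0], 0.57)]
top fieldstop_slider []
top block [([214.0, 195.0, 323.0, 228.0], 0.96)]
top light_pad [([376.0, 192.0, 445.0, 286.0], 0.85), ([280.0, 262.0, 295.0, 318.0], 0.18)]
wrist {'mtx': array([[325.34303573,   0.        , 276.63850428],
       [  0.        , 325.34303573, 209.34266281],
       [  0.        ,   0.        ,   1.        ]]), 'k1': -0.07922542326481088, 'R': array([[ 2.85162989e-01,  9.58479037e-01, -7.21805439e-05],
       [ 9.20010352e-01, -2.73696812e-01,  2.80483525e-01],
       [ 2.68817823e-01, -8.00499272e-02, -9.59858837e-01]]), 't': array([-0.62416074, -0.03636755,  0.37785369])}
```

```bash
python3 - <<'E'
import cv2
for c in("scene","top"):
    cv2.imwrite(f"pics/{c}0b.png",cv2.resize(cv2.imread(f"pics/{c}0.png"),(800,600),interpolation=cv2.INTER_CUBIC))
E
```

```text
(no output)
```

View pics/scene0b.png

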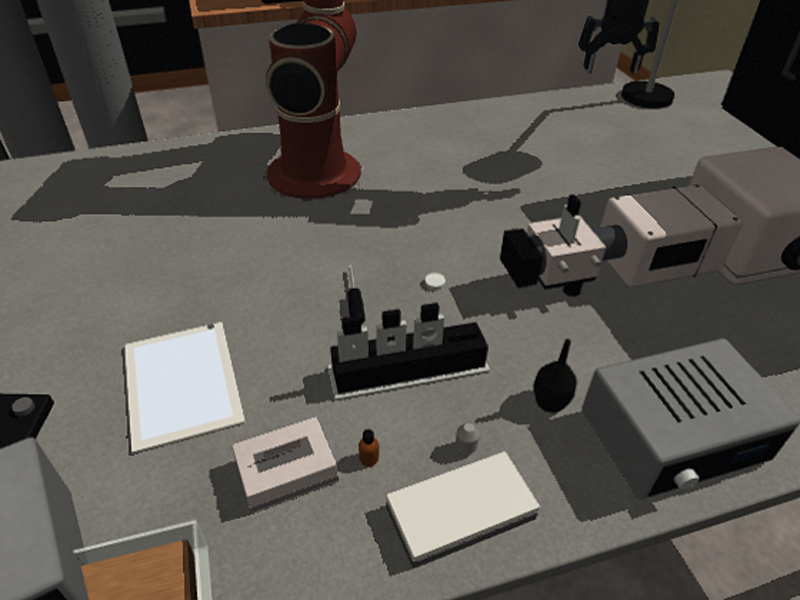

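View pics/top0b.png

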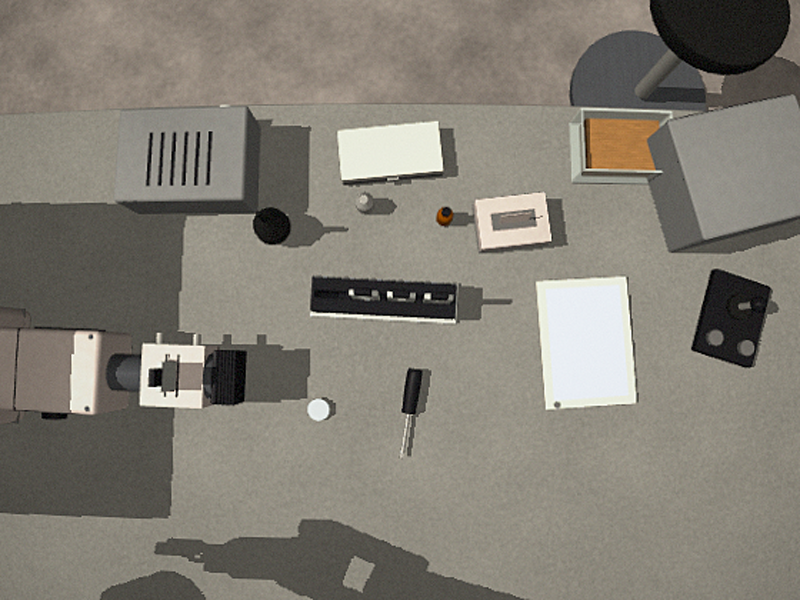

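View pics/wrist0.png

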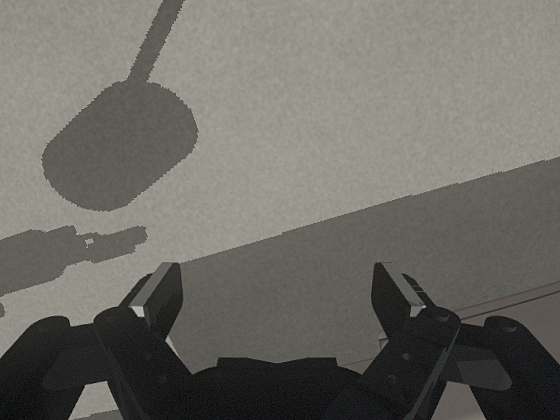

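```bash
cat > h.py <<'E'
import numpy as np,cv2
from scipy.spatial.transform import Rotation as Ro
from scipy.optimize import least_squares
from station import ctrl,get_image,calibration,finish_job,models
def proj(k,X):
    c=np.asarray(X,float)@np.array(k["R"]).T+k["t"]; s=c[:,:2]/c[:,2:]
    s=s*(1+k["k1"]*(s**2).sum(1,keepdims=True)); m=k["mtx"]
    return s*[m[0,0],m[1,1]]+[m[0,2],m[1,2]]
def onz(k,px,z):
    "pixels -> world points at height z"
    px=np.atleast_2d(px).astype(float); d=np.array([k["k1"],0,0,0.])
    m=k["mtx"]; u=(px-[m[0,2],m[1,2]])/[m[0,0],m[1,1]]; s=u.copy()
    for _ in range(20): s=u/(1+k["k1"]*(s**2).sum(1,keepdims=True))
    R=np.array(k["R"]); D=np.c_[s,np.ones(len(s))]@R; C=-R.T@k["t"]
    return C+D*((z-C[2])/D[:,2])[:,None]
def delta(pos,rot,frm=None):
    "tool-axes shift (mm) and turn (deg) from the measured pose to target"
    o=ctrl.get_obs(); R0=Ro.from_rotvec(o["tool_rot"])
    return np.round(R0.inv().apply(np.array(pos)-o["tool_pos"])*1e3,1), np.round((R0.inv()*rot).as_rotvec(degrees=True),2)
def down(yaw):
    "tool down, tool y axis at heading yaw (rad)"
    y=np.array([np.cos(yaw),np.sin(yaw),0]); z=np.array([0,0,-1.]); return Ro.from_matrix(np.c_[np.cross(y,z),y,z])
E
python3 - <<'E'
from h import *
k=calibration("top"); f=.7
c=onz(k,np.array([[311,277],[459,284],[457,321],[310,316]])*f,.055).round(3); print("block top z.055",c.tolist(), np.linalg.norm(c-np.roll(c,1,0),axis=1))
c=onz(k,np.array([[537,280],[627,277],[636,403],[545,409]])*f,.008); print("pad",c.round(3).tolist(),c.mean(0), np.linalg.norm(c-np.roll(c,1,0),axis=1))
print("train top corners",onz(k,np.array([[142,345],[205,345],[203,405],[140,406]])*f,.11).round(3).tolist())
print("slot mouth",onz(k,np.array([[181,357],[181,395]])*f,.11).round(3).tolist())
print("blank tab",onz(k,np.array([[155,378]])*f,.185).round(3).tolist())
print("dish,screwdriver",onz(k,np.array([[319,408],[413,370],[403,457]])*f,.01).round(3).tolist())
print(Ro.from_rotvec(ctrl.get_obs()["tool_rot"]).as_matrix().round(3))
k=calibration("scene")
print("scene blocktop",onz(k,np.array([[487,351],[333,373],[336,392],[488,368]])*f,.055).round(3).tolist())
E
python3 - <<'E'
import cv2
a=cv2.imread("pics/top0.png")[180:300,85:335]
cv2.imwrite("pics/c1.png",cv2.resize(a,None,fx=3.2,fy=3.2,interpolation=cv2.INTER_CUBIC))
E
```

```text
block top z.055 [[0.661, 0.146, 0.055], [0.651, -0.095, 0.055], [0.59, -0.092, 0.055], [0.597, 0.147, 0.055]] [0.06400781 0.24120738 0.06107373 0.23910249]
pad [[0.664, -0.234, 0.008], [0.67, -0.393, 0.008], [0.453, -0.405, 0.008], [0.444, -0.246, 0.008]] [ 0.55753047 -0.31960501  0.008     ] [0.22006561 0.1590026  0.21748573 0.15905664]
train top corners [[0.547, 0.402, 0.11], [0.548, 0.301, 0.11], [0.456, 0.302, 0.11], [0.452, 0.403, 0.11]]
slot mouth [[0.529, 0.338, 0.11], [0.471, 0.337, 0.11]]
blank tab [[0.5, 0.347, 0.185]]
dish,screwdriver [[0.444, 0.136, 0.01], [0.509, -0.022, 0.01], [0.364, -0.006, 0.01]]
[[-0.959  0.285 -0.   ]
 [ 0.285  0.959  0.   ]
 [ 0.     0.    -1.   ]]
scene blocktop [[0.673, 0.141, 0.055], [0.651, -0.094, 0.055], [0.687, -0.097, 0.055], [0.706, 0.129, 0.055]]
```

View pics/c1.png

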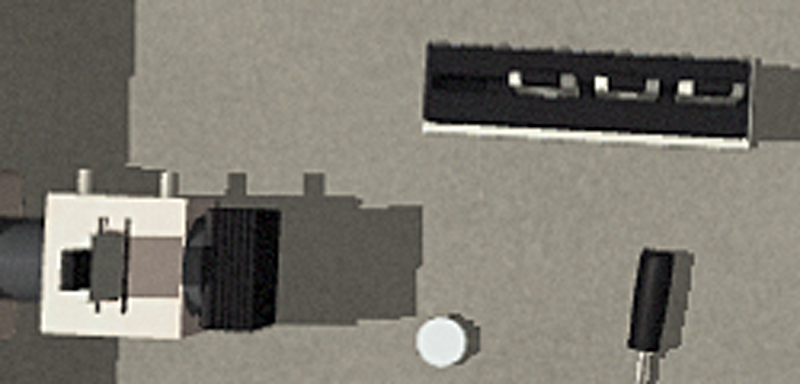

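```bash
python3 - <<'E'
from h import *
k=calibration("wrist"); o=ctrl.get_obs(); R=Ro.from_rotvec(o["tool_rot"]).as_matrix(); Rc=np.array(k["R"])
C=-Rc.T@k["t"]; print("cam in tool",(R.T@(C-o["tool_pos"])).round(4)); print("cam axes in tool\n",(Rc@R).round(3))
Rtc=Rc@R; ct=R.T@(C-o["tool_pos"])
def wcal(pos,rot):
    R2=rot.as_matrix(); Rn=Rtc@R2.T; Cn=pos+R2@ct; return dict(k,R=Rn,t=-Rn@Cn)
for p in ([.5,.342,.30],[.44,.342,.27],[.5,.342,.27]):
    print(p,proj(wcal(np.array(p),down(np.pi/2)),[[.5,.342,.11],[.5,.342,.185],[.524,.342,.11],[.476,.342,.11]]).round().tolist(), delta(p,down(np.pi/2)))
E
```

```text
cam in tool [ 0.0708 -0.0008 -0.1415]
cam axes in tool
 [[-0.     1.     0.   ]
 [-0.96  -0.    -0.281]
 [-0.281 -0.     0.96 ]]
[0.5, 0.342, 0.3] [[277.0, 185.0], [278.0, 204.0], [277.0, 207.0], [277.0, 162.0]] (array([-381.9, -154.7,  -68.7]), array([  0.  ,  -0.  , -16.55]))
[0.44, 0.342, 0.27] [[277.0, 250.0], [278.0, 288.0], [277.0, 272.0], [277.0, 228.0]] (array([-324.4, -171.8,  -38.7]), array([  0.  ,  -0.  , -16.55]))
[0.5, 0.342, 0.27] [[278.0, 192.0], [278.0, 215.0], [278.0, 216.0], [278.0, 167.0]] (array([-381.9, -154.7,  -38.7]), array([  0.  ,  -0.  , -16.55]))
```

```bash
python3 -m creep '[[1,0,0,-0.035,0,0,0],[1,0,0,-0.034,0,0,0],[1,-0.038,-0.0155,0,0,0,0],[1,-0.038,-0.0155,0,0,0,0],[1,-0.038,-0.0155,0,0,0,0],[1,-0.038,-0.0155,0,0,0,0],[1,-0.038,-0.0155,0,0,0,0],[1,-0.038,-0.0155,0,0,0,0],[1,-0.038,-0.0155,0,0,0,0],[1,-0.038,-0.0155,0,0,0,0],[1,-0.038,-0.0155,0,0,0,0],[1,-0.038,-0.0155,0,0,0,0],[1,0,0,0,0,0,-5.5],[1,0,0,0,0,0,-5.5],[1,0,0,0,0,0,-5.5],[1,0,0,0,0,0,0],[1,0,0,0,0,0,0]]' 40; python3 - <<'E'
from h import *
o=ctrl.get_obs(); k=calibration("wrist"); im=get_image("wrist"); np.save("w1.npy",im)
import pickle; pickle.dump(k,open("w1.pkl","wb"))
print(o["tool_pos"],o["tool_rot"],[(d["extent"],d["conf"]) for d in models.search_frame("wrist","blank_slider")[:2]])
cv2.imwrite("pics/w1.png",cv2.resize(im[60:360,80:480,::-1],(800,600),interpolation=cv2.INTER_CUBIC))
E
```

```text
t: 2.45
tool_pos: [0.4981, 0.3423, 0.3003]
tool_rot: [0.004, 3.141, 0.0]
contact_force: [1.1, 0.4, 0.7]
opening: 0.0852
[0.49810494 0.34230966 0.30034573] [4.28844849e-03 3.14149703e+00 1.85549223e-05] [([278.9, 167.2, 295.0, 225.3], 0.9)]
```

View pics/w1.png

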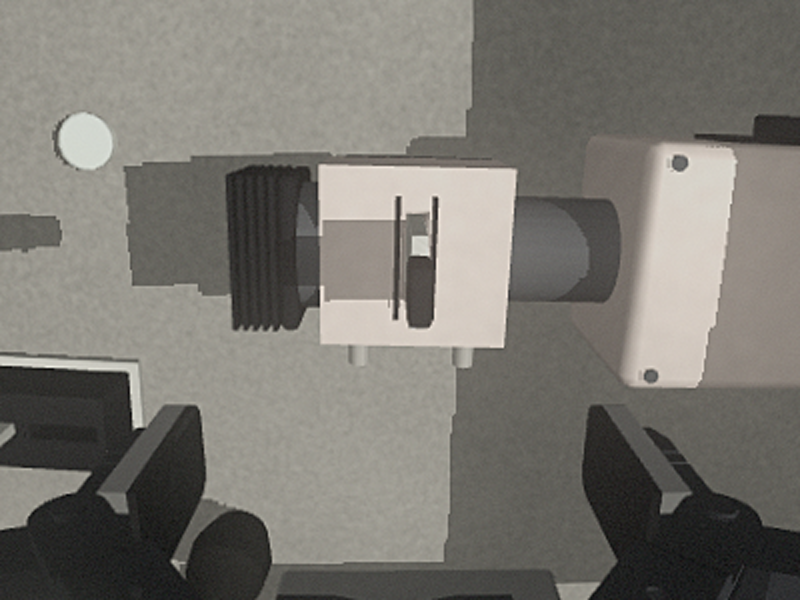

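```bash
python3 - <<'E'
from h import *
import pickle; k=pickle.load(open("w1.pkl","rb"))
f=lambda p:np.array(p)/2.+[80,60]
print("train top corners",onz(k,f([[319,165],[517,168],[505,346],[320,346]]),.11).round(4)[:,:2].tolist())
print("lines",onz(k,f([[399,197],[396,320],[436,197],[433,318]]),.11).round(4)[:,:2].tolist())
c=np.array([.5,.342]); 
T=[[x,y,.185] for x in(-.013,.013) for y in(-.005,.005)]; B=[[x,y,.157] for x in(-.022,.022) for y in(-.004,.004)]; 
P=proj(k,np.array(T+B+[[-.013,-.005,.157],[-.013,.005,.157]])+[*c,0]); print(((P-[80,60])*2).round().tolist())
im=np.load("w1.npy").astype(int).sum(2)
for r in (190,195,200,205,210,215,220): print(r,im[r,270:302].tolist())
E
python3 - <<'E'
import cv2,numpy as np
a=np.load("w1.npy")[150:235,255:320,::-1]
cv2.imwrite("pics/c2.png",cv2.resize(a,None,fx=7,fy=7,interpolation=cv2.INTER_NEAREST))
E
```

```text
train top corners [[0.4538, 0.3041], [0.4554, 0.4039], [0.551, 0.402], [0.5506, 0.3014]]
lines [[0.47, 0.3444], [0.5359, 0.3427], [0.4701, 0.3632], [0.5348, 0.3625]]
[[382.0, 263.0], [407.0, 263.0], [383.0, 324.0], [407.0, 324.0], [385.0, 229.0], [404.0, 229.0], [386.0, 323.0], [403.0, 323.0], [383.0, 249.0], [406.0, 249.0]]
190 [435, 435, 437, 432, 431, 438, 461, 247, 206, 226, 430, 357, 399, 354, 228, 209, 204, 213, 213, 219, 215, 221, 212, 226, 207, 221, 219, 172, 662, 633, 620, 624]
195 [432, 436, 431, 431, 427, 451, 395, 219, 190, 222, 434, 353, 403, 246, 192, 217, 223, 230, 241, 239, 227, 224, 233, 228, 232, 238, 206, 277, 653, 627, 622, 621]
200 [423, 432, 431, 436, 431, 450, 392, 219, 182, 298, 404, 349, 404, 257, 207, 237, 227, 231, 231, 236, 242, 233, 242, 249, 238, 233, 207, 265, 643, 632, 615, 615]
205 [440, 441, 441, 435, 443, 446, 390, 224, 183, 300, 396, 356, 348, 224, 216, 214, 219, 235, 237, 222, 238, 235, 238, 237, 239, 238, 183, 404, 640, 629, 616, 621]
210 [646, 643, 650, 665, 448, 672, 499, 245, 174, 355, 661, 617, 406, 211, 207, 216, 233, 232, 235, 222, 245, 220, 236, 239, 220, 223, 168, 532, 625, 621, 612, 610]
215 [612, 618, 612, 616, 622, 648, 476, 232, 154, 537, 628, 627, 669, 326, 185, 215, 215, 220, 233, 232, 230, 229, 231, 227, 234, 221, 173, 647, 627, 607, 610, 608]
220 [613, 614, 612, 619, 621, 633, 561, 562, 553, 627, 627, 616, 648, 475, 240, 201, 236, 232, 227, 237, 235, 220, 223, 224, 211, 279, 463, 623, 619, 614, 613, 614]
```

View pics/c2.png

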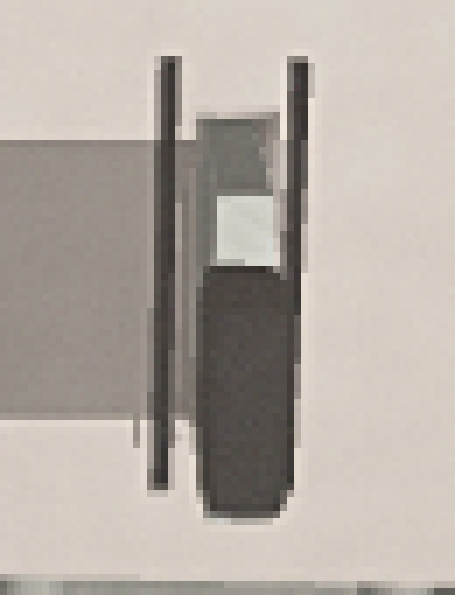

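```bash
python3 - <<'E'
from h import *
print(delta([.5025,.3527,.152],down(np.pi/2-.02)), ctrl.get_obs()["q"])
E
```

```text
(array([ -4.4,  10.3, 148.3]), array([0.  , 0.  , 1.04])) [ 4.79201370e-01 -2.76414473e-02  1.57993439e+00 -1.50956032e-06
  1.58923368e+00 -1.08970230e+00]
```

```bash
python3 -m creep '[[1,-0.0044,0.0103,0,0,0,1.0],[1,0,0,0.037,0,0,0],[1,0,0,0.037,0,0,0],[1,0,0,0.037,0,0,0],[1,0,0,0.037,0,0,0],[0,0,0,0,0,0,0],[0,0,0,0,0,0,0],[0,0,0,0,0,0,0],[0,0,0,0,0,0,0],[0,0,0,0,0,0,0],[0,0,0,0,0,0,0],[0,0,0,0,0,0,0],[0,0,0,0,0,0,0]]' 40
```

```text
t: 3.85
tool_pos: [0.5037, 0.3532, 0.1547]
tool_rot: [0.029, 3.138, 0.003]
contact_force: [-0.5, -0.6, 6.5]
opening: 0.0094
```

```bash
python3 -m creep '[[0,0,0,-0.008,0,0,0],[0,0,0,-0.015,0,0,0],[0,0,0,-0.025,0,0,0],[0,0,0,-0.036,0,0,0],[0,0,0,-0.036,0,0,0],[0,-0.0162,-0.0297,0,0,0,0],[0,-0.0162,-0.0297,0,0,0,0],[0,-0.0162,-0.0297,0,0,0,0],[0,-0.0162,-0.0297,0,0,0,0],[0,-0.0162,-0.0297,0,0,0,0],[0,-0.0162,-0.0297,0,0,0,0],[0,-0.0162,-0.0297,0,0,0,0],[0,-0.0162,-0.0297,0,0,0,0],[0,0,0,0,0,0,8],[0,0,0,0,0,0,8],[0,0,0,0,0,0,8],[0,0,0,0,0,0,8],[0,0,0,0,0,0,8],[0,0,0,0,0,0,8]]' && python3 -m creep '[[0,0,0,0,0,0,8],[0,0,0,0,0,0,8],[0,0,0,0,0,0,8],[0,0,0,0,0,0,8],[0,0,0,0,0,0,8],[0,0,0,0,0,0,3],[0,0,0,0,0,0,0],[0,0,0,0,0,0,0]]'; python3 - <<'E'
from h import *
import pickle
o=ctrl.get_obs(); k=calibration("wrist"); im=get_image("wrist"); np.save("w2.npy",im)
pickle.dump(k,open("w2.pkl","wb"))
print(o["tool_pos"],o["tool_rot"],o["q"],(delta([.628,.113,.275],down(-.035))))
cv2.imwrite("pics/w2.png",cv2.resize(im[:,:,::-1],(784,588),interpolation=cv2.INTER_CUBIC))
E
```

```text
t: 5.75
tool_pos: [0.6275, 0.1126, 0.2729]
tool_rot: [-1.312, -2.854, 0.0]
contact_force: [-0.2, -1.3, -1.7]
opening: 0.0094
t: 6.55
tool_pos: [0.6276, 0.1127, 0.2727]
tool_rot: [-2.259, -2.183, -0.0]
contact_force: [-0.1, 0.1, -1.2]
opening: 0.0094
[0.62764147 0.1126601  0.27269179] [-2.25945323e+00 -2.18271048e+00 -1.72625773e-05] [6.09647943e-02 6.12888872e-02 1.53531697e+00 3.74558104e-05
 1.54500434e+00 9.55123577e-02] (array([ 0.3,  0.3, -2.4]), array([-0.  , -0.  ,  0.02]))
```

View pics/w2.png

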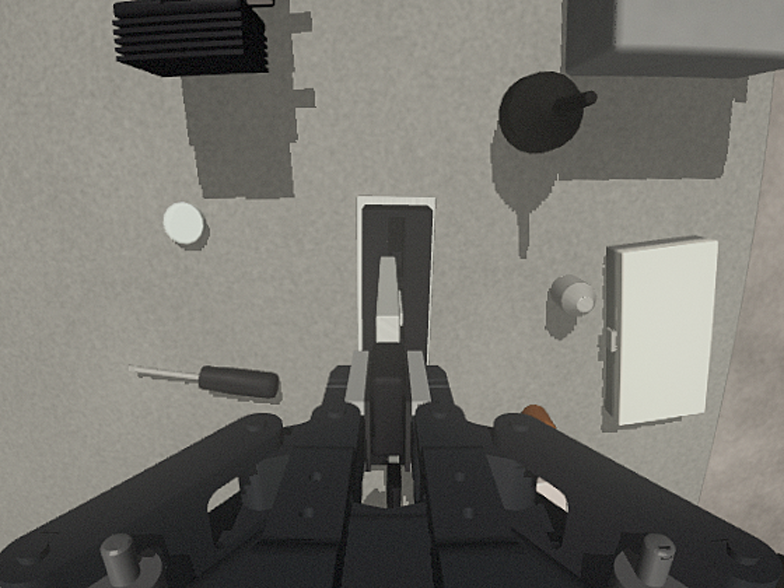

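```bash
python3 - <<'E'
import cv2,numpy as np
a=np.load("w2.npy")[132:262,235:335,::-1].astype(float)
a=np.clip(255*(a/255)**.5,0,255).astype(np.uint8)
a=cv2.resize(a,None,fx=4.6,fy=4.6,interpolation=cv2.INTER_NEAREST)
cv2.imwrite("pics/c3.png",a)
E
```

```text
(no output)
```

View pics/c3.png

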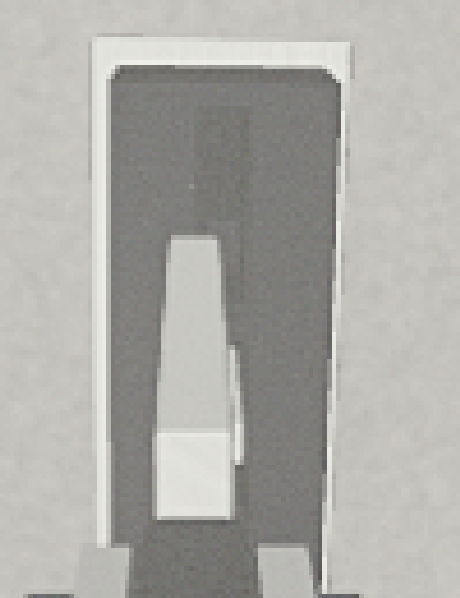

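```bash
python3 - <<'E'
from h import *
import pickle; k=pickle.load(open("w2.pkl","rb"))
f=lambda p:np.array(p)/4.6+[235,132]
print("foot plate corners",onz(k,f([[93,38],[350,43]]),.008).round(4).tolist())
for z in(.055,.063):
    print(z,"block L/R",onz(k,f([[110,82],[340,82],[110,540],[323,540]]),z).round(4)[:,:2].tolist(),
     "slot L,R @105, @215",onz(k,f([[194,106],[249,106],[194,215],[246,215]]),z).round(4)[:,:2].tolist(),"end",onz(k,f([[220,68],[220,80]]),z).round(4)[:,:2].tolist())
R=Ro.from_rotvec(ctrl.get_obs()["tool_rot"]); p=ctrl.get_obs()["tool_pos"]
# slider foot: TCP frame. expected foot at z .12-.0.014+... below grasp
zf=.2727-.1547+.065
print("foot guess z",zf, onz(k,f([[168,236],[216,236]]),zf).round(4).tolist(), "shoulder",onz(k,f([[154,432],[232,432]]),zf+.092).round(4).tolist(),"pred",)
E
```

```text
foot plate corners [[0.6031, 0.1538, 0.008], [0.6717, 0.1502, 0.008]]
0.055 block L/R [[0.6097, 0.1467], [0.6644, 0.1448], [0.6038, 0.0292], [0.6591, 0.0272]] slot L,R @105, @215 [[0.6295, 0.1403], [0.6426, 0.1399], [0.6286, 0.1139], [0.6412, 0.1134]] end [[0.6359, 0.1491], [0.6359, 0.1463]]
0.063 block L/R [[0.6101, 0.1475], [0.6636, 0.1457], [0.6044, 0.0326], [0.6585, 0.0307]] slot L,R @105, @215 [[0.6295, 0.1413], [0.6423, 0.1408], [0.6286, 0.1154], [0.641, 0.115]] end [[0.6358, 0.1498], [0.6357, 0.1471]]
foot guess z 0.183 [[0.6249, 0.1352, 0.183], [0.6324, 0.135, 0.183]] shoulder [[0.6248, 0.1346, 0.275], [0.6324, 0.1343, 0.275]] pred
```

```bash
python3 -m creep '[[0,0.0027,0.0064,0,0,0,0.6],[0,0,0,0.03,0,0,0],[0,0,0,0.03,0,0,0],[0,0,0,0.03,0,0,0],[0,0,0,0.022,0,0,0],[0,0,0,0,0,0,0],[0,0,0,0,0,0,0]]'; python3 - <<'E'
from h import *
import pickle
o=ctrl.get_obs(); k=calibration("wrist"); im=get_image("wrist"); np.save("w3.npy",im)
pickle.dump(k,open("w3.pkl","wb"))
print(o["tool_pos"],o["tool_rot"])
zf=o["tool_pos"][2]-.1547+.065; print(zf)
b=proj(k,[[.6352,.116,.055],[.6352,.116,.07]]); print(b)
a=im[140:290,215:345,::-1].astype(float); a=np.clip(255*(a/255)**.5,0,255).astype(np.uint8)
cv2.imwrite("pics/c4.png",cv2.resize(a,None,fx=4,fy=4,interpolation=cv2.INTER_NEAREST))
E
```

```text
t: 7.3
tool_pos: [0.6345, 0.1152, 0.1605]
tool_rot: [-2.272, -2.169, 0.0]
contact_force: [0.3, 0.0, -0.2]
opening: 0.0094
[0.63449419 0.11522538 0.16045194] [-2.27189648e+00 -2.16944991e+00  4.16099218e-04]
0.07075193529678506
[[277.29084271 206.20551511]
 [277.34541728 211.6570915 ]]
```

View pics/c4.png

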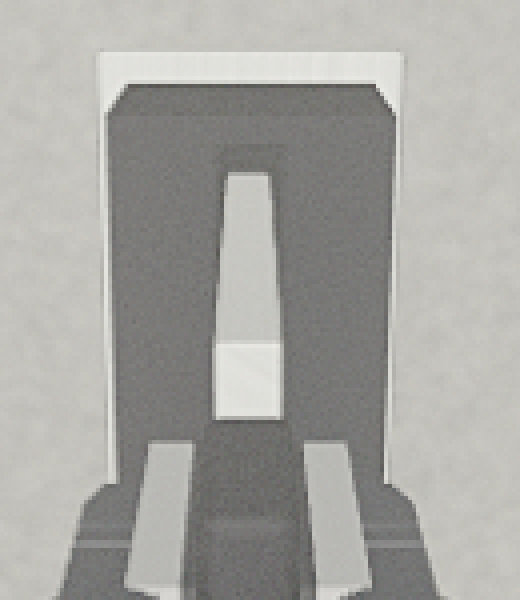

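```bash
python3 - <<'E'
from h import *
import pickle; k=pickle.load(open("w3.pkl","rb"))
f=lambda p:np.array(p)/4+[215,140]
print("slot end",onz(k,f([[222,147],[285,147]]),.055).round(4).tolist())
for z in (.068,.071): print("foot",onz(k,f([[226,172],[271,172]]),z).round(4).tolist())
print("block end edge",onz(k,f([[110,115],[393,115],[128,84],[376,84]]),.055).round(4).tolist())
print("plate",onz(k,f([[99,52],[403,53]]),.008).round(4).tolist())
E
```

```text
slot end [[0.6311, 0.1397, 0.055], [0.6432, 0.1392, 0.055]]
foot [[0.6319, 0.1375, 0.068], [0.6401, 0.1371, 0.068]]
foot [[0.632, 0.1381, 0.071], [0.6401, 0.1377, 0.071]]
block end edge [[0.61, 0.147, 0.055], [0.664, 0.1444, 0.055], [0.6139, 0.1527, 0.055], [0.6609, 0.1505, 0.055]]
plate [[0.6033, 0.154, 0.008], [0.6715, 0.1506, 0.008]]
```

```bash
python3 -m creep '[[0,0,0.0009,0.008,0,0,0],[0,0,0,0.012,0,0,0],[0,0,0,0.012,0,0,0],[0,0,0,0.01,0,0,0],[0,0,0,0.006,0,0,0],[0,0,0,0,0,0,0]]'
```

```text
t: 7.95
tool_pos: [0.6357, 0.1154, 0.1149]
tool_rot: [2.271, 2.169, 0.003]
contact_force: [-0.2, 0.3, -2.9]
opening: 0.0095
```

```bash
python3 -m creep '[[0,0,0,0.004,0,0,0],[0,0,0,0.003,0,0,0],[0,0,0,0.002,0,0,0],[0,0,0,0.001,0,0,0],[0,0,0,0,0,0,0]]'; python3 -m creep '[[0,0,0,0.0015,0,0,0],[0,0,0,0.0015,0,0,0],[0,0,0,0,0,0,0]]'
```

```text
t: 8.45
tool_pos: [0.6351, 0.1151, 0.1037]
tool_rot: [-2.272, -2.169, 0.002]
contact_force: [-4.4, 0.1, 9.8]
opening: 0.0094
t: 8.75
tool_pos: [0.6359, 0.1151, 0.1037]
tool_rot: [2.272, 2.17, -0.0]
contact_force: [-8.7, -1.3, 19.6]
opening: 0.0095
```

```bash
python3 -m creep '[[0,0,0,-0.002,0,0,0],[0.8,0,0,-0.001,0,0,0],[0.8,0,0,0,0,0,0],[0.8,0,0,0,0,0,0],[0.8,0,0,0,0,0,0],[0.8,0,0,0,0,0,0],[0.8,0,0,-0.01,0,0,0],[0.8,0,0,-0.03,0,0,0],[0.8,0,0,-0.03,0,0,0],[0.8,0,0,-0.02,0,0,0],[0.8,-0.029,0,0,0,0,0],[0.8,-0.029,0,0,0,0,0],[0.8,0,0,0,0,0,0],[0.8,0,0,0,0,0,0]]'; python3 - <<'E'
from h import *
import pickle
o=ctrl.get_obs(); k=calibration("wrist"); im=get_image("wrist"); np.save("w4.npy",im)
pickle.dump(k,open("w4.pkl","wb"))
print(o["tool_pos"],o["tool_rot"])
for n in("blank_slider","filter_slider"): print(n,[(d["extent"],d["conf"]) for d in models.search_frame("wrist",n)[:3]])
a=im[60:,120:440,::-1].astype(float); a=np.clip(255*(a/255)**.6,0,255).astype(np.uint8)
cv2.imwrite("pics/w4.png",cv2.resize(a,None,fx=1.65,fy=1.65,interpolation=cv2.INTER_CUBIC))
E
```

```text
t: 10.15
tool_pos: [0.6326, 0.0569, 0.193]
tool_rot: [2.273, 2.168, 0.001]
contact_force: [0.1, 1.1, -0.2]
opening: 0.0682
[0.63263952 0.05685044 0.19299119] [2.27328898e+00 2.16805608e+00 1.39784954e-03]
blank_slider [([269.8, 98.3, 287.7, 161.7], 0.7), ([241.7, 83.2, 314.2, 333.1], 0.46)]
filter_slider [([266.4, 170.4, 285.6, 241.7], 0.86)]
```

View pics/w4.png

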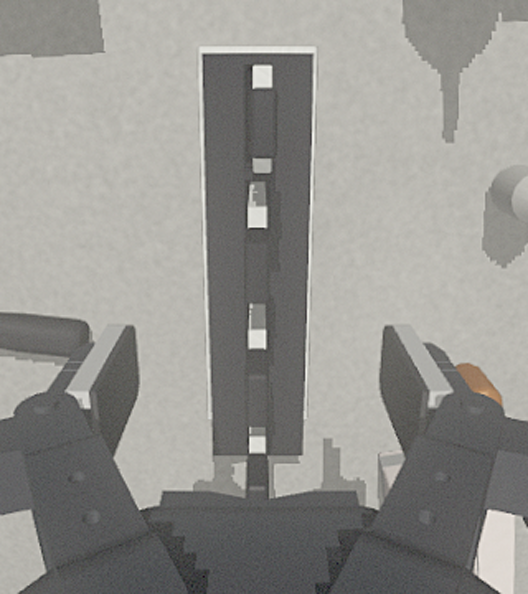

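```bash
python3 - <<'E'
from h import *
import pickle; k=pickle.load(open("w4.pkl","rb"))
f=lambda p:np.array(p)/1.65+[120,60]
print("blank shoulder z.107 +y edge, -y edge",onz(k,f([[252,66],[271,66],[253,172],[271,172]]),.107).round(4)[:,:2].tolist())
print("filter shoulder +y edge",onz(k,f([[248,205],[267,205],[248,303],[267,303],]),.107).round(4)[:,:2].tolist())
print("filter tab far end top .135",onz(k,f([[246,303],[268,303]]),.135).round(4)[:,:2].tolist())
print("pinh/field 3rd shoulder",onz(k,f([[248,328],[267,328]]),.107).round(4)[:,:2].tolist())
th=-.045; print(delta([.634,.0585,.1045],down(th)))
E
```

```text
blank shoulder z.107 +y edge, -y edge [[0.6341, 0.137], [0.6418, 0.1366], [0.6323, 0.0938], [0.6399, 0.0934]]
filter shoulder +y edge [[0.6294, 0.0796], [0.6376, 0.0792], [0.627, 0.0342], [0.6357, 0.0338]]
filter tab far end top .135 [[0.6273, 0.0456], [0.6361, 0.0452]]
pinh/field 3rd shoulder [[0.6263, 0.0217], [0.6351, 0.0213]]
(array([ 0.6,  1.5, 87.9]), array([ 0.  , -0.02, -0.02]))
```

```bash
python3 -m creep '[[0.8,0.0005,0.0005,0.03,0,0,0],[0.8,0,0,0.03,0,0,0],[0.8,0,0,0.018,0,0,0],[0.8,0,0,0.009,0,0,0],[0.8,0,0,0,0,0,0],[0,0,0,0,0,0,0],[0,0,0,0,0,0,0],[0,0,0,0,0,0,0],[0,0,0,0,0,0,0],[0,0,0,0,0,0,0],[0,0,0,0,0,0,0],[0,0,0,0,0,0,0],[0,0,0,0,0,0,0]]' 40
```

```text
t: 11.6
tool_pos: [0.6336, 0.0576, 0.1065]
tool_rot: [2.271, 2.169, 0.001]
contact_force: [-1.4, 0.5, 5.6]
opening: 0.0092
```

```bash
python3 -m creep '[[0,0,0,-0.006,0,0,0],[0,0,0,-0.01,0,0,0],[0,0,0,-0.015,0,0,0],[0,0,0,-0.02,0,0,0],[0,0,0,-0.03,0,0,0],[0,0,0,-0.03,0,0,0],[0,0,0,-0.03,0,0,0],[0,0,0,-0.02,0,0,0],[0,0,0,0,0,0,0],[0,0,0,0,0,0,0]]'; python3 - <<'E'
from h import *
a=get_image("scene"); 
for n in("filter_slider","blank_slider","pinhole_slider","fieldstop_slider"): print(n,[(d["extent"],d["conf"]) for d in models.search_frame("scene",n)[:2]])
cv2.imwrite("pics/s5.png",cv2.resize(a[100:310,180:460,::-1],(800,600),interpolation=cv2.INTER_CUBIC))
E
```

```text
t: 12.6
tool_pos: [0.633, 0.0576, 0.2668]
tool_rot: [2.272, 2.169, 0.001]
contact_force: [0.2, 0.4, -1.2]
opening: 0.0094
filter_slider [([293.3, 147.2, 318.3, 202.2], 0.93), ([243.4, 194.5, 254.3, 224.2], 0.48)]
blank_slider [([312.7, 208.5, 335.1, 236.9], 0.84)]
pinhole_slider [([236.9, 218.4, 257.4, 253.8], 0.97)]
fieldstop_slider [([263.7, 214.0, 283.5, 247.7], 0.65)]
```

View pics/s5.png

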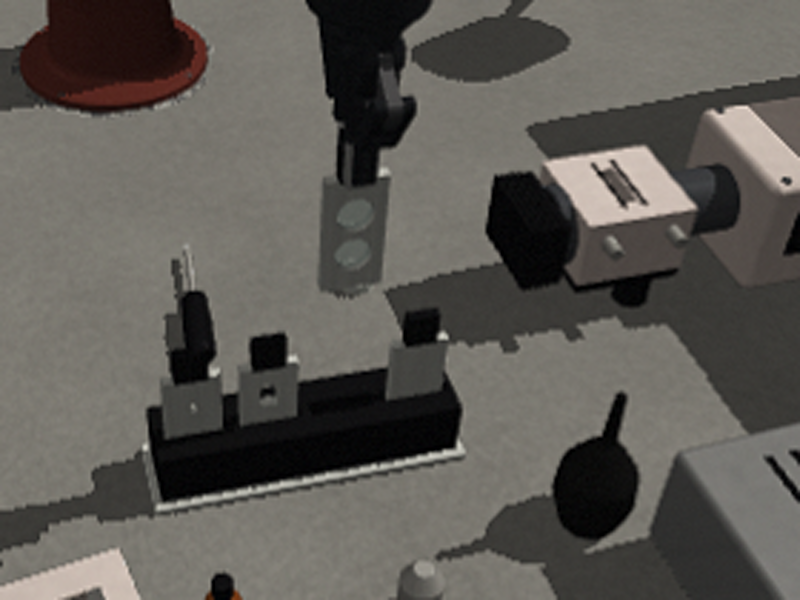

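```bash
python3 -m creep '[[0,-0.015,-0.0036,0,0,0,0],[0,-0.0305,-0.0073,0,0,0,0],[0,-0.0305,-0.0073,0,0,0,0],[0,-0.0305,-0.0073,0,0,0,0],[0,-0.0305,-0.0073,0,0,0,0],[0,-0.0305,-0.0073,0,0,0,0],[0,-0.0305,-0.0073,0,0,0,0],[0,-0.0305,-0.0073,0,0,0,0],[0,-0.0305,-0.0073,0,0,0,0],[0,-0.0305,-0.0073,0,0,0,0],[0,-0.0305,-0.0073,0,0,0,0],[0,-0.0305,-0.0073,0,0,0,0],[0,-0.015,-0.0036,0,0,0,0],[0,0,0,0,0,0,7],[0,0,0,0,0,0,7],[0,0,0,0,0,0,7],[0,0,0,0,0,0,6],[0,0,0,0,0,0,0]]' && python3 -m creep '[[0,0,0,0,-5,0,0],[0,0,0,0,-5,0,0],[0,0,0,0,-5,0,0],[0,0,0,0,-5,0,0],[0,0,0,0,-5,0,0],[0,0,0,0,-5,0,0],[0,0,0,0,-5,0,0],[0,0,0,0,-5,0,0],[0,0,0,0,-5,0,0],[0,0,0,0,0,0,0],[0,0,0,0,0,0,0]]'; python3 - <<'E'
from h import *
az=-.52; d=np.array([np.cos(az),np.sin(az),-1])/2**.5; d=np.array([np.cos(az)*.7071,np.sin(az)*.7071,-.7071])
y=np.array([np.cos(az)*.7071,np.sin(az)*.7071,.7071]); R=Ro.from_matrix(np.c_[np.cross(y,d),y,d])
mid=np.array([.5575,-.3196,.108+.047*.7071]); print(mid-.0445*d, delta(mid-.0445*d,R), ctrl.get_obs()["q"].round(2))
E
```

```text
t: 14.65
tool_pos: [0.5284, -0.3033, 0.266]
tool_rot: [-2.715, -1.579, 0.0]
contact_force: [0.5, 1.3, -1.4]
opening: 0.0094
t: 15.75
tool_pos: [0.5284, -0.3032, 0.2661]
tool_rot: [2.089, 1.216, 0.501]
contact_force: [0.5, 0.7, -0.4]
opening: 0.0095
[ 0.53019325 -0.30396519  0.17269965] (array([  0.3, -64.5,  67.5]), array([-0.11, -0.11,  0.18])) [-0.7  -0.47  2.14  0.2   0.71 -0.29]
```

```bash
python3 -m creep '[[0,0,-0.01,0.011,0,0,0],[0,0,-0.02,0.021,0,0,0],[0,0,-0.02,0.021,0,0,0],[0,0,-0.01,0.010,0,0,0],[0,0,-0.0045,0.0045,0,0,0],[0,0,0,0,0,0,0],[0,0,0,0,0,0,0],[0,0,0,0,0,0,0],[0,0,0,0,0,0,0],[0,0,0,0,0,0,0]]'; python3 - <<'E'
from h import *
o=ctrl.get_obs(); R=Ro.from_rotvec(o["tool_rot"]).as_matrix(); d=R[:,2]; ft=o["tool_pos"]+.0915*d
print("foot",ft,"mid",ft-.047*d,"top",ft-.12*d,"jaw-vertical deg",np.degrees(np.arccos(abs(R[2,1]))), abs(o["dq"]).max())
a=get_image("scene"); k=calibration("scene")
for n in("filter_slider","blank_slider","pinhole_slider","fieldstop_slider"): print(n,[(d["extent"],d["conf"]) for d in models.search_frame("scene",n)[:2]])
print("pred px foot/mid/top/padmid",proj(k,[ft,ft-.047*d,ft-.12*d,[.5575,-.3196,.008]]).round(1).tolist())
t=get_image("top"); kt=calibration("top"); print("top pad",[(d["extent"],d["conf"]) for d in models.search_frame("top","light_pad")[:1]],proj(kt,[ft,ft-.047*d,ft-.12*d,[.5575,-.3196,.008]]).round(1).tolist())
s=cv2.resize(a[130:350,60:340,::-1],(400,314)); u=cv2.resize(t[150:330,280:500,::-1],(390,314))
cv2.imwrite("pics/f6.png",np.hstack([s,u]))
E
```

```text
t: 16.75
tool_pos: [0.5309, -0.3047, 0.1741]
tool_rot: [2.087, 1.214, 0.503]
contact_force: [-0.9, 0.5, -0.4]
opening: 0.0093
foot [ 0.58718154 -0.33682235  0.10951549] mid [ 0.55825682 -0.32034794  0.14269613] top [ 0.5133312  -0.29476002  0.194232  ] jaw-vertical deg 44.908041712408114 0.005700497476412172
filter_slider [([97.3, 184.8, 126.2, 248.0], 0.89), ([229.0, 229.9, 342.9, 278.0], 0.42)]
blank_slider [([313.0, 208.6, 337.8, 237.9], 0.76), ([93.1, 187.9, 125.9, 245.7], 0.68)]
pinhole_slider [([234.6, 224.4, 255.7, 253.8], 0.66)]
fieldstop_slider [([265.7, 214.7, 280.0, 250.0], 0.79)]
pred px foot/mid/top/padmid [[105.6, 245.5], [109.7, 222.3], [116.0, 186.4], [125.4, 265.6]]
top pad [([376.5, 193.6, 444.6, 285.1], 0.77)] [[432.6, 225.3], [431.1, 238.2], [428.3, 260.4], [410.8, 239.3]]
```

View pics/f6.png

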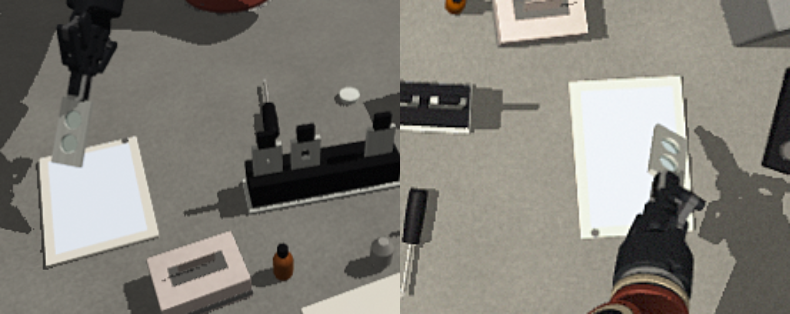

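```bash
python3 -c "
from station import finish_job; print(finish_job())"
```

```text
the job is handed in; nothing more can be done
None
```

I handed the job in at about 17 s. The blank slider is in the block's free slot and released. The filter slider is held over the light pad. No verdict came back from the hand-in, so the results below are my own checks.

- **Blank slider:** it met the slot floor at TCP height 0.1037 m, within 1 mm of the expected depth. The pictures after letting go show it upright in the slot.
- **Filter slider:** pose worked out from the arm's reading just before hand-in:
  - The middle is within about 1 mm of the pad's middle as I measured it; that pad position is good to 2–3 mm.
  - The lower end is about 10 cm above the pad, and its faces are slanted 44.9°.
  - The gripper was still holding it (opening 9.3 mm, commanded grip 40 N). The arm was nearly still and the force reading about 1 N.
  - The scene picture agrees with this pose.
- **Other things:** in the last pictures the other two sliders stand in their slots, and the bench items I could see look undisturbed. I checked these by eye only and did not measure how far anything moved.

Two measurements disagreed. The free slot's position came out 2–4 mm apart from different edges of the block, so I took a second close look just before inserting. The networks also gave a few second-best false finds, such as labelling the held filter slider as the blank, which the pictures ruled out.

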